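Free the eccentric lock and send the tube carriage home

ROBOT

A 7-joint arm with a two-finger parallel gripper is mounted at the origin on the work surface. World frame = base frame: x ahead of the robot, y to its left, z up, the work surface at z = 0. Lengths are in m, angles in rad, forces in N, time in s.
With the tool pointing down it reaches from about 0.4 to 0.85 m from the base axis. Payload 4.5 kg.
Tool frame: the origin (TCP) lies midway between the tips of the shut fingers; the grasp point (between the pads) lies 19 mm behind it (r.hold_point_z is the distance from the TCP to the grasp point, in m); z points along the fingers, y is the direction in which the jaws open and shut (so a half turn about z gives the same grasp; the last joint's range is limited). The gripper opens to 88 mm and grips with 3 to 60 N. Pads are 18 mm wide; open, the fingers measure 123 mm over their backs; the gripper's body (75 mm by 187 mm) begins 45 mm behind the grasp point.
Start: joints at [1.152, 0.689, -0.195, 1.565, 0.157, 0.902, -0.215], TCP at [0.273, -0.562, 0.239] pointing down, gripper open.
Joint ranges: [-3.01, 3.01], [-0.46, 2.08], [-1.47, 1.51], [0.13, 2.56], [-1, 4.14], [0.04, 2.09], [-2.66, 2.66]. Speed limits (rad/s): [2.57, 2.57, 3.14, 3.14, 3.14, 3.14, 3.14].

INTERFACE

Orientations are given as a unit quaternion [x, y, z, w].
In Python, from plant import r gives the robot as it stands. The module is installed in compiled form; this text tells all that it offers.
- The arm moves only by the tool move_arm, never from a script. Its arguments are lists of equal length, an entry for each row: "turn": the turn, a rotation vector about the tool's x, y, z in units of 2 pi rad (1.0 is 2 pi rad), a list of three; "dp": the shift along the tool's x, y, z in units of 2.5 cm (1.0 is 2.5 cm), a list of three; "jaw": the closure, from -1 (fully open) to 1 (shut), so that 0 is half open. In form: {"turn": [[wx, wy, wz], ...], "dp": [[x, y, z], ...], "jaw": [jaw, ...]}. A call has 1 to 10 rows; each row shifts and turns the commanded pose from where the row before left it, along the tool's axes as they then stand; what a row does not reach is not made up. A row lasts 1/12 s, in which the tool goes at most 41.7 mm and 7.16 degrees, less where a joint would pass 70% of its speed; a pose out of reach is approached as far as the arm can. A call with a number of a shift or a turn outside -1 to 1 is refused whole. A call with a gripper value outside its range is refused whole. The fingers move at their own pace and stop on an object; "newtons" is the grip in N (left out, the last holds). Time passes only in rows, so rows that do not move let the fingers close. It gives the time, the measured TCP pose, the force and the opening at its end, in the units of the state.
- r.get_state(): the state, without advancing time (a new reading comes with each control period).
- r.snapshot(name): name is "side" or "top" or "wrist"; returns a dict with "frame" (384x512x3 uint8, blue, green, red), "mtx" (3x3 intrinsics, pixels), "k1" (the pictures are not rectified: a ray, as slopes to the right and down, at radius r is drawn at 1 + k1 r^2 times it, then the intrinsics apply), "origin" and "orientation" of the camera in the world; the wrist camera has in their place "tool_from_camera" (4x4, takes a point from camera to tool coordinates, whose origin is the TCP and whose axes are the flange's). Camera axes: x right, y up, looking along -z (the intrinsics and any distortion apply to the point x, -y, -z); pixel columns grow to the right and rows downward; lengths in m; the calibration is good to about 2 mm. A picture is of the moment at which its call begins: read the wrist's pose just before it. There is no depth.
- r.finish_job(): hands the job in, once; it reports no verdict.
The state is a dict: "clock": time; "q": joint angles; "qd": joint speeds; "joint_torque": joint torques, N m; "tool_pos": TCP position; "eef_rot": TCP orientation; "contact_force": force on the tool from outside, world axes, zero at the start; "moment": the same for the moment, N m; "opening": opening from 0.0 (shut) to 1.0 (fully open).
Only numpy, scipy, OpenCV 4.12 (cv2) and the standard library are available. Lean on these libraries where they do the work, as an engineer would, in place of code of your own. Each camera call takes 0.05 s, during which the arm holds its last target.

TASK

In the frame builder's tube jig, push the red lever knob round with the fingertips until the eccentric cam is at its low point, the lever lying along the yellow line that points forward, away from the carriage. Only then push the carriage forward by its blue plate, fully home against its yellow stop, so that its tube comes up to the pale shell. Push only: the tube stays lying in its cradle, the lever stays at the low point, and the bottle, tin and screwdriver are left where they are.

Things in the scene. Friction and masses are not known exactly. Their poses are not given: they have to be found in the camera images.
- jig: Grey base plate screwed to the bench, 275 x 170 x 12 mm; x axis = the carriage's forward direction, y to the left of it, z up. Origin on the bench surface; the plate spans x -110 to +165, y -67 to +103 mm. A yellow line on it, the low-point index, runs along y = 50 from x 77 to 162. Nothing on the jig is higher than 76 mm.
- end_stop (a point): Centre of the face of the yellow end stop that the carriage's front meets when home; block 15 mm (x) by 45 mm (y), top 28 mm above the bench, below the tube.
- shell (a point): Top centre of the pale upright dummy shell, 42 mm diameter, 75 mm high, fixed, ahead of the tube. With the carriage home the tube's end is about 3 mm from it or touching.
- cam_axis (a point): The cam's vertical turning axis, at x 54, y 50 mm of the jig, 36 mm above the bench (top of the lever arm). Axes parallel to the jig's. The steel cam disc is 68 mm across, 15 to 29 mm above the bench, its centre 22 mm off the axis, on the side of the lever.
- cam (a joint): Cam and lever angle, rad, counter-clockwise from above. 0 = low point: lever along the jig's +x, over the yellow line; at angle a it points at a from +x towards +y. Starts at 1.1 to 2.05, so push it clockwise; range -0.4 to 2.5; stiff (0.3 N m, 4 to 5 N at the knob), stays where left. Away from the low point the disc blocks the carriage's brass nose short of home.
- knob (a point): Point on the axis of the red lever knob, an upright round post of 18 mm diameter, 34 to 76 mm above the bench (above the lever arm it is free from 36 mm up), 70 mm from the cam axis; the point is 60 mm above the bench.
- slide (a joint): Travel of the carriage along the jig's +x in m: 0 at the start, 0.060 fully home against the yellow stop. Friction about 4 N, no spring; it stays where it is left.
- push_face (a point): Centre of the rear face of the carriage's blue upright push plate, facing the jig's -x; 55 mm above the bench, rides with the carriage; at jig x -85, y -10 mm at the start. Plate 92 mm wide (y), 8 mm thick, 14 to 75 mm above the bench; behind it is only the base plate. The brass nose is at jig y 35 to 65, top 28 mm high, its front 65 mm ahead of this face.
- cradle (a point): Where the centre of the tube belongs in the carriage's cradle, 44 mm above the bench, riding with the carriage; axes parallel to the jig's.
- tube_center (a point): Centre of the loose black steel tube, 28 mm diameter, 90 mm long, lying along the jig's x in the carriage's cradle with its top 58 mm above the bench; the cradle carries it along.
- oil_bottle: White oil bottle with a red cap, upright, 34 mm diameter, 90 mm high; origin under its centre. Loose bystander.
- flux_tin: Red tin, upright, 60 mm diameter, 55 mm high; origin under its centre. Loose bystander.
- screwdriver: Screwdriver with a red handle lying on the bench, at most 30 mm high, about 200 mm long along its x axis, handle to -x. Loose bystander.
Not all that is in view belongs to the job. There is more than one size of the part that bears tube_center; the job needs the largest.

How it is judged:
On the way, in this order (a step that is already met when the one before it is completed fails the run):
1. the cam is at its low point (lever within 15 degrees of the line) while the carriage is still back (moved less than 8 mm) (value of joint cam between -0.26 and 0.26 rad and distance of push_face from where it was at the start of the episode below 0.008 m), for 0.2 s.
2. the carriage is pushed home (57 mm or more of its 60 mm) (value of joint slide above 0.057 m), for 0.2 s.
At the end, for the whole second after the job is handed in: The lever is within 0.26 rad (15 degrees) of the low point, the carriage is within 3 mm of fully home, both are at rest, and the tube still lies in the cradle (within 12 mm lengthwise, 8 mm sideways and 6 mm in height of its place) (value of joint cam between -0.26 and 0.26 rad and value of joint slide above 0.057 m and velocity of joint slide between -0.01 and 0.01 m/s and velocity of joint cam between -0.05 and 0.05 rad/s and x of tube_center in the frame of cradle between -0.012 and 0.012 m and y of tube_center in the frame of cradle between -0.008 and 0.008 m and z of tube_center in the frame of cradle between -0.006 and 0.006 m); the robot touches nothing.
It fails at once if the carriage is pushed forward by more than 8 mm while the cam is still more than 20 degrees away from its low point (distance of push_face from where it was at the start of the episode above 0.008 m and value of joint cam above 0.35 rad).
It fails at once if the tube is lifted or knocked out of its cradle (z of tube_center in the frame of cradle above 0.012 m or y of tube_center in the frame of cradle above 0.015 m or y of tube_center in the frame of cradle below -0.015 m).
It fails at once if the oil bottle is moved by more than 20 mm or lifted (distance of oil_bottle from where it was at the start of the episode above 0.02 m or height (world z) of oil_bottle above 0.02 m).
It fails at once if the flux tin is moved by more than 20 mm or lifted (distance of flux_tin from where it was at the start of the episode above 0.02 m or height (world z) of flux_tin above 0.02 m).
It fails at once if the screwdriver is moved by more than 20 mm or lifted (distance of screwdriver from where it was at the start of the episode above 0.02 m or height (world z) of screwdriver above 0.03 m).
It also fails if it takes over 58 s, if anything falls off the work surface, if the arm or the gripper's body presses on something with over 40 N, if the wrist force passes 120 N, or if a joint passes its speed limit or range.

## Working session

There is one attempt and no reset: what is moved stays moved. The work goes in short steps, Python scripts to look and compute and a tool call to move; the robot and the scene stay as the last step left them, time stands still between calls to the robot, and variables do not carry over. Pictures are saved under pics/ and viewed, and the job is handed in when it is done.

Besides the shell and the picture viewer there is one more tool, called after ">>>" as a command line: name --argument value ..., lists and objects as JSON in quotes. move_arm: Moves the arm, as the interface text tells. Shifts and turns lie within -1 to 1; 1 stands for 2.5 cm of shift or 2 pi rad of turn. Its arguments: {"type":"object","properties":{"turn":{"type":"array","items":{"type":"array","items":{"type":"number","minimum":-1,"maximum":1}}},"dp":{"type":"array","items":{"type":"array","items":{"type":"number","minimum":-1,"maximum":1}}},"jaw":{"type":"array","items":{"type":"number"}},"newtons":{"type":"number"}},"required":["turn","dp","jaw"]}

```bash
mkdir -p pics; cat > h.py <<'E'
import numpy as np, cv2, pickle
from scipy.spatial.transform import Rotation as R
from plant import r
def snap(n,tag):
    s=r.get_state(); d=r.snapshot(n); d=dict(d); d['state']=s
    if n=='wrist':
        T=np.eye(4);T[:3,:3]=R.from_quat(s['eef_rot']).as_matrix();T[:3,3]=s['tool_pos']
        d['T']=T@np.array(d['tool_from_camera'])
    else:
        T=np.eye(4); o=np.array(d['orientation'],float)
        T[:3,:3]=o if o.shape==(3,3) else R.from_quat(o).as_matrix(); T[:3,3]=d['origin']; d['T']=T
    cv2.imwrite(f'pics/{tag}.png',d['frame']); pickle.dump(d,open(f'pics/{tag}.pkl','wb')); return d
def load(tag): return pickle.load(open(f'pics/{tag}.pkl','rb'))
def ray(d,u,v):
    K=np.array(d['mtx'],float); p=cv2.undistortPoints(np.array([[[u,v]]],float),K,np.array([d['k1'],0,0,0],float))[0,0]
    c=np.array([p[0],-p[1],-1.]); return d['T'][:3,3],d['T'][:3,:3]@c
def atz(d,u,v,z):
    o,k=ray(d,u,v); return o+k*(z-o[2])/k[2]
def proj(d,P):
    K=np.array(d['mtx'],float);P=np.atleast_2d(P)
    c=(P-d['T'][:3,3])@d['T'][:3,:3]; c=c*[1,-1,-1]
    return cv2.projectPoints(c.reshape(-1,1,3),np.zeros(3),np.zeros(3),K,np.array([d['k1'],0,0,0],float))[0].reshape(-1,2)
def crop(d,tag,u0,v0,u1,v1,f=None):
    c=d['frame'][v0:v1,u0:u1]; f=f or min(800/(u1-u0),600/(v1-v0)); cv2.imwrite(f'pics/{tag}.png',cv2.resize(c,None,fx=f,fy=f,interpolation=cv2.INTER_CUBIC))
E
python3 - <<'E'
from h import *
print(r.get_state())
for n in ('side','top','wrist'):
    d=snap(n,n+'0'); print(n,d['mtx'],d['k1'],d['T'].round(3))
E
```

```text
{'clock': 0.0, 'q': array([ 1.15179068,  0.68996037, -0.19454411,  1.56631979,  0.15729055,
        0.90247651, -0.21508765]), 'qd': array([ 0.00016337,  0.0013233 , -0.00052475,  0.00013746, -0.00160338,
        0.00086882,  0.00123677]), 'joint_torque': array([-1.20297762e-03, -5.27562475e+01, -1.26711935e+00, -1.53432012e+01,
       -5.27206413e-02,  6.40583763e-03,  1.70010835e-04]), 'tool_pos': array([ 0.2731373 , -0.56147605,  0.23793197]), 'eef_rot': array([ 9.74467309e-01,  2.24527678e-01, -2.47683731e-04, -8.50708928e-04]), 'contact_force': array([-0.07520869,  0.13127628,  0.02926234]), 'moment': array([-0.010017  , -0.00943533, -0.01363346]), 'opening': 1.0017111352968215}
side [[358.42768758   0.         253.21565374]
 [  0.         358.42768758 192.74035432]
 [  0.           0.           1.        ]] -0.10875509122414043 [[ 0.949  0.215 -0.231  0.442]
 [-0.315  0.607 -0.73  -0.567]
 [-0.017  0.765  0.644  0.61 ]
 [ 0.     0.     0.     1.   ]]
top [[350.25076872   0.         258.58096249]
 [  0.         350.25076872 194.61993831]
 [  0.           0.           1.        ]] -0.05552327201006803 [[-0.009  0.992 -0.128  0.518]
 [-1.    -0.008  0.007  0.036]
 [ 0.006  0.128  0.992  0.998]
 [ 0.     0.     0.     1.   ]]
wrist [[311.0828466    0.         261.92075853]
 [  0.         311.0828466  192.36628562]
 [  0.           0.           1.        ]] -0.04024549975399134 [[ 0.438  0.865  0.247  0.336]
 [-0.899  0.422  0.118 -0.532]
 [-0.002 -0.273  0.962  0.384]
 [ 0.     0.     0.     1.   ]]
```

View pics/top0.png

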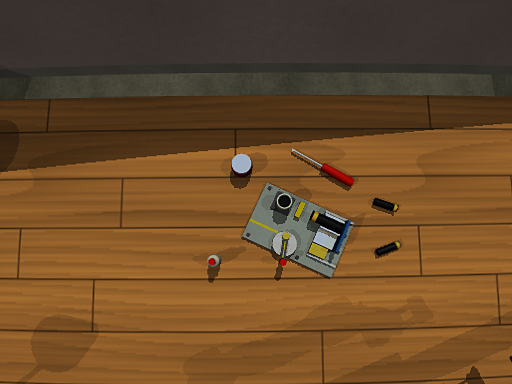

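View pics/side0.png

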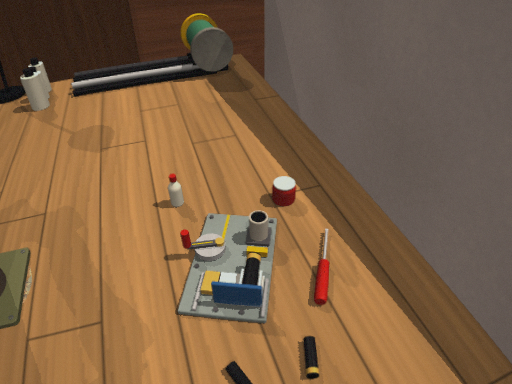

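```bash
python3 - <<'E'
from h import *
d=load('top0'); crop(d,'top0c',200,140,360,290,5)
d=load('side0'); crop(d,'side0c',150,170,350,320,4)
E
```

```text
(no output)
```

View pics/top0c.png

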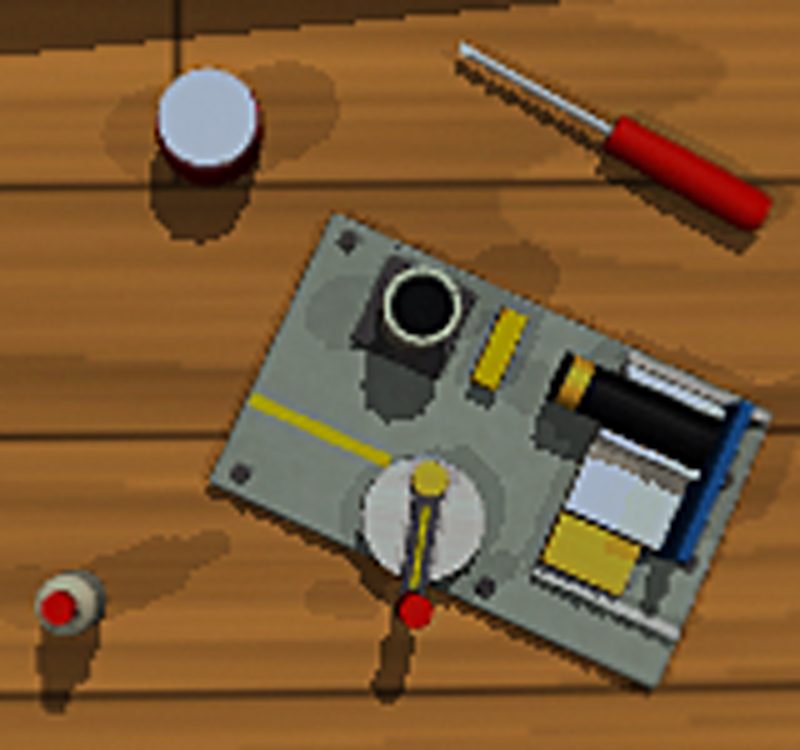

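View pics/side0c.png

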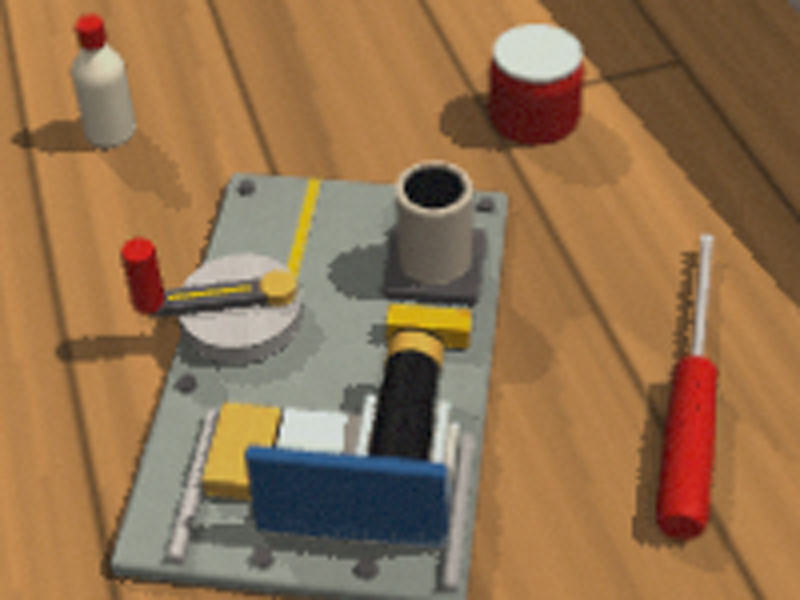

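```bash
cat > fit.py <<'E'
from h import *
from scipy.optimize import least_squares
def C(p,u0=200,v0=140,f=5): return (u0+(p[0]+.5)/f-.5, v0+(p[1]+.5)/f-.5)
S=lambda x,y:C((x,y),150,170,4)
obs=[('top0',C((333,212)),(165,-67,12)),('top0',C((210,483)),(165,103,12)),('top0',C((650,688)),(-110,103,12)),('top0',C((771,408)),(-110,-67,12)),
('top0',C((252,402)),(162,50,12)),('top0',C((431,478)),(54,50,38)),
('side0',S(235,175),(165,103,12)),('side0',S(508,192),(165,-67,12)),('side0',S(112,572),(-110,103,12)),('side0',S(315,180),(162,50,12)),('side0',S(278,285),(54,50,38))]
ds={k:load(k) for k in('top0','side0')}
def J(p,P):
    P=np.array(P)/1000; c,s=np.cos(p[2]),np.sin(p[2]); return np.array([p[0]+c*P[0]-s*P[1],p[1]+s*P[0]+c*P[1],P[2]])
def res(p,o=obs): return np.concatenate([proj(ds[k],J(p,P))[0]-uv for k,uv,P in o])
if __name__=='__main__':
    for o in (obs,obs[:6],obs[6:]):
        f=least_squares(res,[.45,-.05,1.2],args=(o,),loss='soft_l1'); print(f.x); print(f.fun.reshape(-1,2).round(1).tolist() )
    f=least_squares(res,[.45,-.05,1.2],loss='soft_l1'); p=f.x; np.save('jig.npy',p)
    for k in (('top0',C((415,610))),('side0',S(139,249))):
        w=atz(ds[k[0]],*k[1],.076); ca=J(p,(54,50,76)); print('knob',w,np.linalg.norm((w-ca)[:2]), np.arctan2(*(w-ca)[1::-1])-p[2])
    for n,P in dict(cam=(54,50,36),face=(-85,-10,55),shell=(0,0,0)).items(): print(n,J(p,P))
    print('bottle',atz(ds['top0'],*C((59,608)),.09),atz(ds['side0'],*S(91,22),.09),'tin',atz(ds['top0'],*C((208,118)),.055),atz(ds['side0'],*S(538,52),.055))
    print('shell',atz(ds['top0'],*C((422,305)),.075),atz(ds['side0'],*S(435,187),.075))
E
python3 fit.py
```

```text
[ 0.55203406 -0.11558223  1.1384573 ]
[[0.0, 0.1], [-0.2, 0.6], [2.1, 0.4], [1.1, 0.4], [0.2, -0.1], [0.3, 0.5], [-0.9, -1.0], [0.4, -0.7], [0.2, -1.3], [0.3, 0.0], [0.6, -0.5]]
[ 0.55279148 -0.11418719  1.13570471]
[[-0.3, -0.3], [-0.7, 0.1], [1.4, 0.2], [0.7, 0.3], [-0.3, -0.5], [-0.2, 0.1]]
[ 0.5511027  -0.11744768  1.13875661]
[[-1.1, -0.4], [0.3, -0.1], [-0.1, -0.3], [0.1, 0.6], [0.4, 0.2]]
knob [ 0.46187938 -0.0320139   0.076     ] 0.06873729695856423 1.804156659408785
knob [ 0.45980913 -0.03347404  0.076     ] 0.07050210807938385 1.830266079806801
cam [ 0.52926042 -0.04560108  0.036     ]
face [ 0.5254993  -0.19695118  0.055     ]
shell [ 0.55203406 -0.11558223  0.        ]
bottle [0.46534113 0.15105813 0.09      ] [0.46471866 0.15081942 0.09      ] tin [0.72795111 0.07558049 0.055     ] [0.725908  0.0735628 0.055    ]
shell [ 0.6213692  -0.03853332  0.075     ] [ 0.61956432 -0.03919677  0.075     ]
```

```bash
cat > plan.py <<'E'
from h import *
def plan(wps,rnd=3):
    """wps: list of (x,y,z,yaw deg of tool x in world); one row each; corrects tilt; prints rows"""
    s=r.get_state(); p=np.array(s['tool_pos']); q=R.from_quat(s['eef_rot']); T=[];D=[]
    for x,y,z,yaw in wps:
        dp=(q.inv().apply(np.array([x,y,z])-p)/.025).round(rnd)
        a=np.radians(yaw); X=np.array([np.cos(a),np.sin(a),0]);Y=np.array([np.sin(a),-np.cos(a),0])
        g=R.from_matrix(np.c_[X,Y,[0,0,-1]]); tv=((q.inv()*g).as_rotvec()/(2*np.pi)).round(4)
        T.append(tv.tolist());D.append(dp.tolist())
        p=p+q.apply(dp*.025); q=q*R.from_rotvec(tv*2*np.pi)
    print('turn',T);print('dp',D);print('end',p,'max turn',np.abs(T).max(),'max dp',np.abs(D).max())
def line(a,b,n): return [tuple(np.array(a)+(np.array(b)-a)*i/n) for i in range(1,n+1)]
def here():
    s=r.get_state(); X=R.from_quat(s['eef_rot']).apply([1,0,0]); return (*s['tool_pos'],np.degrees(np.arctan2(X[1],X[0])))
E
python3 -c "
from plan import *
h=here();print(h)
w=line(h,(0.4555,-0.066,0.15,79),25);plan(w[:10]);plan(w)"
```

```text
(np.float64(0.27318699668522883), np.float64(-0.5616241672122655), np.float64(0.23810563839035342), np.float64(25.946547177863813))
turn [[-0.0002, 0.0, -0.0059], [-0.0, 0.0, -0.0059], [-0.0, 0.0, -0.0059], [-0.0, 0.0, -0.0059], [-0.0, 0.0, -0.0059], [-0.0, 0.0, -0.0059], [-0.0, 0.0, -0.0059], [-0.0, 0.0, -0.0059], [-0.0, 0.0, -0.0059], [-0.0, 0.0, -0.0058]]
dp [[0.609, -0.585, 0.142], [0.631, -0.563, 0.141], [0.651, -0.538, 0.141], [0.67, -0.515, 0.141], [0.689, -0.489, 0.141], [0.707, -0.463, 0.141], [0.723, -0.436, 0.141], [0.74, -0.41, 0.141], [0.753, -0.382, 0.141], [0.768, -0.353, 0.141]]
end [ 0.34612094 -0.36337068  0.20285333] max turn 0.0059 max dp 0.768
turn [[-0.0002, 0.0, -0.0059], [-0.0, 0.0, -0.0059], [-0.0, 0.0, -0.0059], [-0.0, 0.0, -0.0059], [-0.0, 0.0, -0.0059], [-0.0, 0.0, -0.0059], [-0.0, 0.0, -0.0059], [-0.0, 0.0, -0.0059], [-0.0, 0.0, -0.0059], [-0.0, 0.0, -0.0058], [-0.0, 0.0, -0.0059], [-0.0, 0.0, -0.0059], [-0.0, 0.0, -0.0059], [-0.0, 0.0, -0.0059], [-0.0, 0.0, -0.0059], [-0.0, 0.0, -0.0059], [-0.0, -0.0, -0.0059], [-0.0, -0.0, -0.0059], [-0.0, -0.0, -0.0059], [-0.0, -0.0, -0.0059], [-0.0, -0.0, -0.0059], [-0.0, -0.0, -0.0059], [-0.0, -0.0, -0.0059], [-0.0, -0.0, -0.0059], [-0.0, -0.0, -0.0059]]
dp [[0.609, -0.585, 0.142], [0.631, -0.563, 0.141], [0.651, -0.538, 0.141], [0.67, -0.515, 0.141], [0.689, -0.489, 0.141], [0.707, -0.463, 0.141], [0.723, -0.436, 0.141], [0.74, -0.41, 0.141], [0.753, -0.382, 0.141], [0.768, -0.353, 0.141], [0.779, -0.326, 0.141], [0.792, -0.296, 0.141], [0.801, -0.267, 0.141], [0.811, -0.236, 0.141], [0.82, -0.207, 0.141], [0.826, -0.176, 0.141], [0.832, -0.146, 0.141], [0.838, -0.114, 0.14], [0.84, -0.083, 0.141], [0.844, -0.053, 0.141], [0.844, -0.02, 0.141], [0.845, 0.01, 0.141], [0.844, 0.042, 0.141], [0.842, 0.073, 0.141], [0.839, 0.104, 0.141]]
end [ 0.45549743 -0.06598829  0.15001033] max turn 0.0059 max dp 0.845
```

>>> move_arm --turn '[[0,0,-0.0185],[0,0,-0.0185],[0,0,-0.0185],[0,0,-0.0185],[0,0,-0.0185],[0,0,-0.0185],[0,0,-0.0185],[0,0,-0.0185],[0,0,0]]' --dp '[[0,0,0],[0,0,0],[0,0,0],[0,0,0],[0,0,0],[0,0,0],[0,0,0],[0,0,0],[0,0,0]]' --jaw '[1,1,1,1,1,1,1,1,1]' --newtons 20

```text
clock: 0.9
tool_pos: [0.273, -0.5619, 0.2383]
eef_rot: [0.77, 0.639, 0.0, -0.0]
contact_force: [1.1, 0.5, -0.2]
opening: 0.34
```

```bash
python3 -c "
from plan import *
h=here();print(h)
w=line(h,(0.4555,-0.066,0.15,79.5),24);plan(w[:2])"
```

```text
(np.float64(0.27303986321127655), np.float64(-0.5619136126950326), np.float64(0.23828664894411458), np.float64(79.37192573766393))
turn [[-0.0, -0.0001, -0.0], [-0.0, -0.0, -0.0]]
dp [[0.868, 0.146, 0.148], [0.869, 0.147, 0.147]]
end [ 0.28824697 -0.52058009  0.23093401] max turn 0.0001 max dp 0.869
```

>>> move_arm --turn '[[0,0,0],[0,0,0],[0,0,0],[0,0,0],[0,0,0],[0,0,0],[0,0,0],[0,0,0],[0,0,0],[0,0,0]]' --dp '[[0.87,0.147,0.1],[0.87,0.147,0.1],[0.87,0.147,0.1],[0.87,0.147,0.1],[0.87,0.147,0.1],[0.87,0.147,0.1],[0.87,0.147,0.1],[0.87,0.147,0.1],[0.87,0.147,0.1],[0.87,0.147,0.1]]' --jaw '[1,1,1,1,1,1,1,1,1,1]'

```text
clock: 1.73
tool_pos: [0.3504, -0.3543, 0.2136]
eef_rot: [0.772, 0.636, -0.0, 0.0]
contact_force: [0.1, -0.0, -0.5]
opening: 0.006
```

>>> move_arm --turn '[[0,0,0],[0,0,0],[0,0,0],[0,0,0],[0,0,0],[0,0,0],[0,0,0],[0,0,0],[0,0,0],[0,0,0]]' --dp '[[0.87,0.147,0.1],[0.87,0.147,0.1],[0.87,0.147,0.1],[0.87,0.147,0.1],[0.87,0.147,0.1],[0.87,0.147,0.1],[0.87,0.147,0.1],[0.87,0.147,0.1],[0.5,0.147,0.1],[0,0,0]]' --jaw '[1,1,1,1,1,1,1,1,1,1]'

```text
clock: 2.57
tool_pos: [0.4192, -0.1751, 0.1912]
eef_rot: [0.77, 0.639, 0.001, -0.0]
contact_force: [0.6, 0.6, 0.4]
opening: 0.009
```

```bash
python3 -c "
from plan import *
h=here();print(h,r.get_state()['q'].round(2))
snap('wrist','w1')
w=line(h,(0.4555,-0.066,0.05,79.5),6);plan(w)"
```

```text
(np.float64(0.4191795457573515), np.float64(-0.17511752631886776), np.float64(0.19118713749814922), np.float64(79.36120467473923)) [ 0.53  0.57 -0.36  2.11  0.39  0.52 -0.3 ]
turn [[0.0, -0.0, -0.0004], [0.0, -0.0, -0.0], [0.0, -0.0, -0.0001], [0.0, -0.0, -0.0001], [0.0, -0.0, -0.0], [0.0, -0.0, -0.0001]]
dp [[0.847, 0.129, 0.943], [0.759, 0.104, 0.941], [0.76, 0.104, 0.942], [0.759, 0.105, 0.941], [0.759, 0.105, 0.942], [0.76, 0.105, 0.941]]
end [ 0.4555081  -0.06599296  0.04999767] max turn 0.0004 max dp 0.943
```

View pics/w1.png

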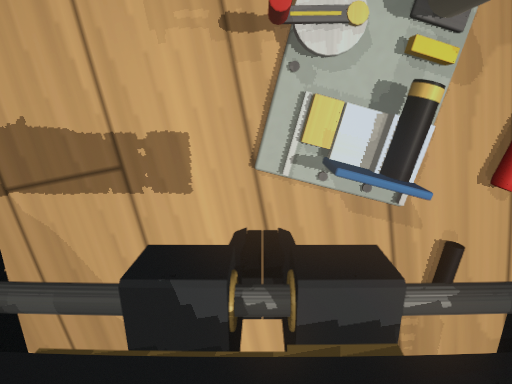

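```bash
python3 -c "
from plan import *
from fit import J
p=np.load('jig.npy');d=load('w1')
print(proj(d,[J(p,(54,50,38)),J(p,(-110,103,12)),J(p,(-89+4,-56,75))]), atz(d,281,5,.076),atz(d,358,13,.040), J(p,(54,50,36)))"
```

```text
[[358.38989293  13.3929202 ]
 [255.19800351 170.92108559]
 [432.96786661 201.57030069]] [ 0.45968282 -0.03721882  0.076     ] [ 0.52830938 -0.04564016  0.04      ] [ 0.52926042 -0.04560108  0.036     ]
```

>>> move_arm --turn '[[0,0,0],[0,0,0],[0,0,0],[0,0,0],[0,0,0],[0,0,0],[0,0,0],[0,0,0],[0,0,0]]' --dp '[[0.93,0.13,0.5],[0.93,0.13,0.5],[0.93,0.13,0.5],[0.93,0.13,0.5],[0.93,0.13,0.5],[0,0,0.8],[0,0,0.8],[0,0,0.8],[0,0,0]]' --jaw '[1,1,1,1,1,1,1,1,1]'

```text
clock: 3.37
tool_pos: [0.4538, -0.0684, 0.0663]
eef_rot: [0.771, 0.637, -0.002, -0.001]
contact_force: [-0.4, 0.0, 0.2]
opening: 0.006
```

```bash
python3 -c "
from plan import *
h=here();print(h,r.get_state()['q'].round(2))
d=snap('side','s1');crop(d,'s1c',130,150,330,300,4)"
```

```text
(np.float64(0.4537811530698741), np.float64(-0.06839167545539453), np.float64(0.06633418779337213), np.float64(79.07369569787289)) [ 0.12  0.81 -0.11  2.18  0.49  0.17 -0.63]
```

View pics/s1c.png

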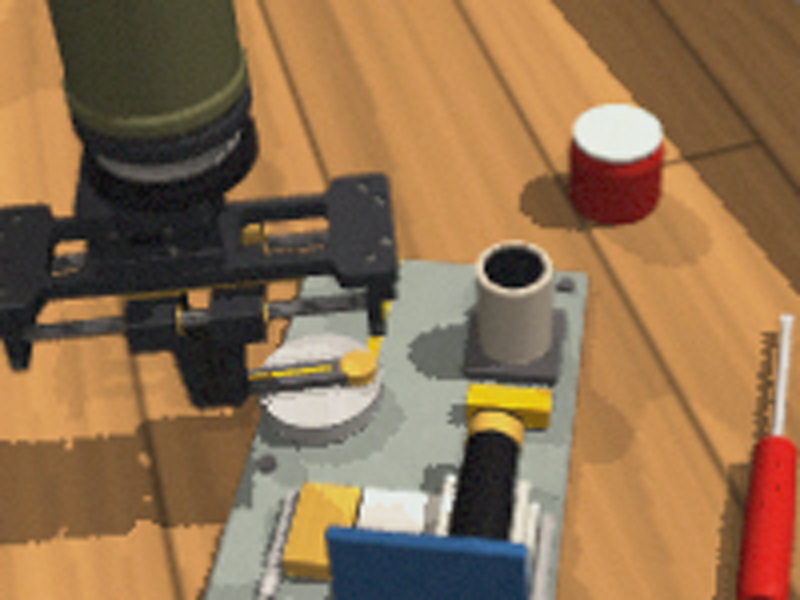

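```bash
cat >> plan.py <<'E'
CAM=np.array([0.5293,-0.0456])
def fing(phi,back=18,z=.049,rad=70):
    a=np.radians(phi); k=CAM+rad/1000*np.array([np.cos(a),np.sin(a)]); t=np.array([np.sin(a),-np.cos(a)])
    return (*(k-t*back/1000),z,phi-90)
E
python3 -c "
from plan import *
print(here(),fing(169.5,27),fing(65.2))
plan([fing(169.5,27),fing(169.5,18),fing(165),fing(160.5)])"
```

```text
(np.float64(0.45415424176505437), np.float64(-0.06847522991461182), np.float64(0.0676922375264001), np.float64(79.07351352447927)) (np.float64(0.4555517972822352), np.float64(-0.05939139571977643), 0.049, 79.5) (np.float64(0.54232165115764), np.float64(0.025494560981334805), 0.049, -24.799999999999997)
turn [[-0.0005, 0.0003, -0.0012], [0.0, 0.0, 0.0], [0.0, 0.0, 0.0125], [0.0, 0.0, 0.0125]]
dp [[0.369, -0.012, 0.747], [0.36, 0.0, -0.0], [0.222, -0.048, -0.0], [0.222, -0.047, -0.0]]
end [ 0.45731566 -0.03919964  0.04899219] max turn 0.0125 max dp 0.747
```

>>> move_arm --turn '[[0,0,0],[0,0,0],[0,0,0],[0,0,0],[0,0,0.0125],[0,0,0.0125],[0,0,0.0125],[0,0,0]]' --dp '[[0,0,0.4],[0,0,0.35],[0.36,0,0],[0.36,0,0],[0.222,-0.048,0],[0.222,-0.048,0],[0.222,-0.048,0],[0,0,0]]' --jaw '[1,1,1,1,1,1,1,1]'

```text
clock: 4.08
tool_pos: [0.4596, -0.0317, 0.0505]
eef_rot: [0.84, 0.542, -0.0, 0.0]
contact_force: [-1.0, -1.1, -0.6]
opening: 0.006
```

```bash
python3 -c "
from plan import *
print(here(),fing(156),r.get_state()['contact_force'],r.get_state()['q'].round(2))
d=snap('side','s2');crop(d,'s2c',130,150,330,300,4)
snap('wrist','w2')"
```

```text
(np.float64(0.45960833835563375), np.float64(-0.031706347779539776), np.float64(0.050541759084560066), np.float64(65.6219602010504)) (np.float64(0.4580305583896535), np.float64(-0.03357225322226078), 0.049, 66) [-1.03979025 -1.10136472 -0.57155685] [ 0.    0.85 -0.05  2.19  0.35  0.11 -0.81]
```

View pics/s2c.png

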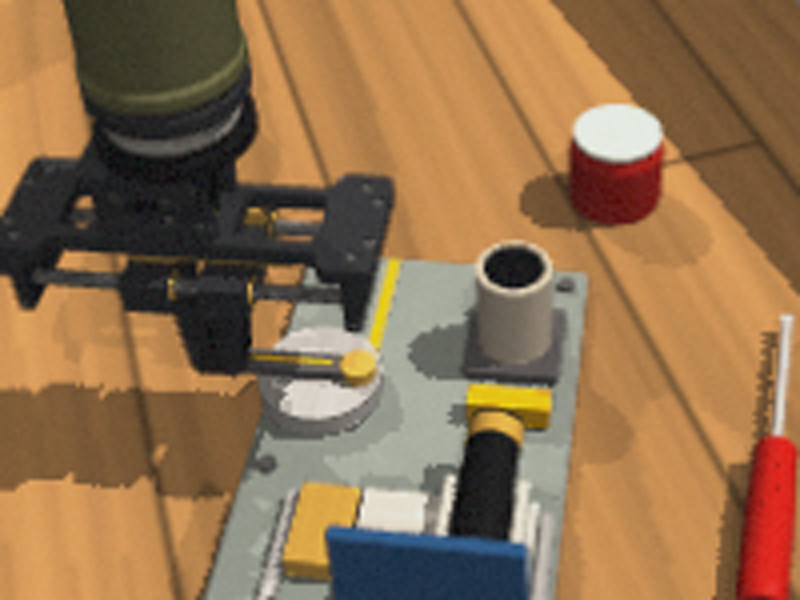

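View pics/w2.png

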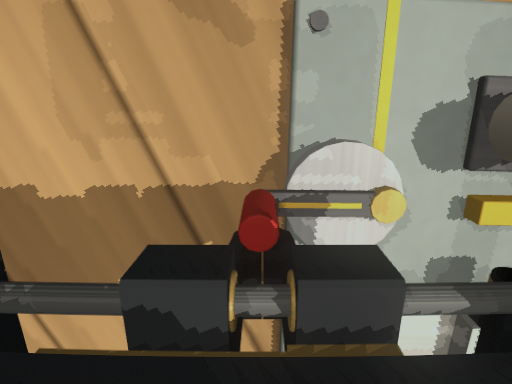

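>>> move_arm --turn '[[0,0,0.0125],[0,0,0.0125],[0,0,0.0125],[0,0,0.0125],[0,0,0.0125],[0,0,0.0125],[0,0,0.0125],[0,0,0.0125],[0,0,0.0125],[0,0,0]]' --dp '[[0.222,-0.048,0],[0.222,-0.048,0],[0.222,-0.048,0],[0.222,-0.048,0],[0.222,-0.048,0],[0.222,-0.048,0],[0.222,-0.048,0],[0.222,-0.048,0],[0.222,-0.048,0],[0,0,0]]' --jaw '[1,1,1,1,1,1,1,1,1,1]'

```text
clock: 5.02
tool_pos: [0.4844, 0.0109, 0.0503]
eef_rot: [0.976, 0.218, -0.0, 0.0]
contact_force: [-1.7, -1.9, 1.2]
opening: 0.002
```

```bash
python3 -c "
from plan import *
h=here();print(h,fing(h[3]+90),r.get_state()['contact_force'],r.get_state()['q'].round(2))
snap('wrist','w3')
N=9
plan([fing(h[3]+90-(h[3]+90-65.2)*i/N,18,.05) for i in range(1,N+1)])"
```

```text
(np.float64(0.4843503671291331), np.float64(0.01087550739811996), np.float64(0.05033079673786907), np.float64(25.175261296550914)) (np.float64(0.48323260534872187), np.float64(0.01009376221843337), 0.049, np.float64(25.175261296550914)) [-1.67150782 -1.86488914  1.23425513] [-0.12  0.86  0.01  2.12 -0.03  0.17 -1.22]
turn [[0.0, 0.0001, 0.016], [-0.0, -0.0, 0.0154], [-0.0, -0.0, 0.0154], [-0.0, -0.0, 0.0154], [-0.0, -0.0, 0.0155], [-0.0, -0.0, 0.0154], [-0.0, -0.0, 0.0154], [-0.0, -0.0, 0.0154], [-0.0, -0.0, 0.0155]]
dp [[0.221, -0.046, 0.011], [0.274, -0.056, 0.0], [0.274, -0.057, 0.0], [0.275, -0.057, 0.001], [0.274, -0.056, -0.0], [0.274, -0.057, -0.0], [0.275, -0.056, -0.0], [0.274, -0.057, -0.0], [0.274, -0.056, -0.0]]
end [0.54231052 0.02549259 0.04999825] max turn 0.016 max dp 0.275
```

View pics/w3.png

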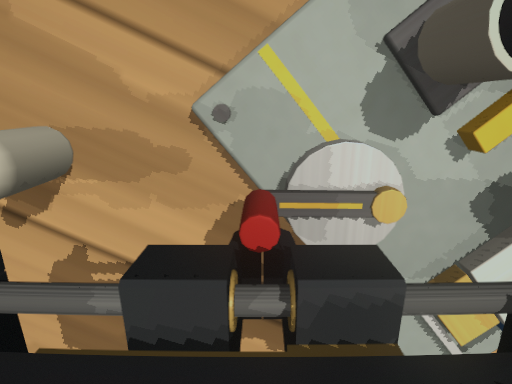

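>>> move_arm --turn '[[0,0,0.0125],[0,0,0.0125],[0,0,0.0125],[0,0,0.0125],[0,0,0.0125],[0,0,0.0125],[0,0,0.0125],[0,0,0.0125],[0,0,0.0125],[0,0,0]]' --dp '[[0.222,-0.048,0],[0.222,-0.048,0],[0.222,-0.048,0],[0.222,-0.048,0],[0.222,-0.048,0],[0.222,-0.048,0],[0.222,-0.048,0],[0.222,-0.048,0],[0.222,-0.048,0],[0,0,0]]' --jaw '[1,1,1,1,1,1,1,1,1,1]'

```text
clock: 5.9
tool_pos: [0.5306, 0.0278, 0.0498]
eef_rot: [0.991, -0.132, -0.001, 0.0]
contact_force: [-3.0, -0.3, 0.2]
opening: 0.006
```

```bash
python3 -c "
from plan import *
h=here();print(h,fing(h[3]+90),r.get_state()['contact_force'],r.get_state()['q'].round(2))
snap('wrist','w4');d=snap('side','s4');crop(d,'s4c',130,150,330,300,4)
N=3
plan([fing(h[3]+90-(h[3]+90-65.2)*i/N,18,.05) for i in range(1,N+1)])"
```

```text
(np.float64(0.5306011420577184), np.float64(0.027817254921315298), np.float64(0.04976467199869959), np.float64(-15.217287975168645)) (np.float64(0.5303047519061793), np.float64(0.026670259952535323), 0.049, np.float64(-15.217287975168645)) [-2.96105218 -0.33679669  0.2386794 ] [-0.22  0.89  0.14  1.98 -0.37  0.3  -1.61]
turn [[0.0, 0.0003, 0.0094], [0.0, 0.0, 0.0088], [0.0, 0.0, 0.0089]]
dp [[0.157, 0.013, -0.009], [0.158, -0.036, 0.0], [0.157, -0.036, 0.0]]
end [0.54232927 0.02549391 0.05000863] max turn 0.0094 max dp 0.158
```

View pics/w4.png

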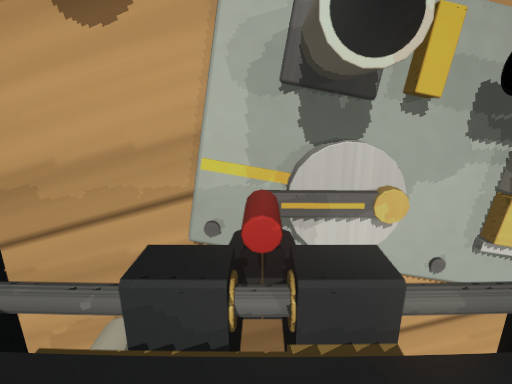

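View pics/s4c.png

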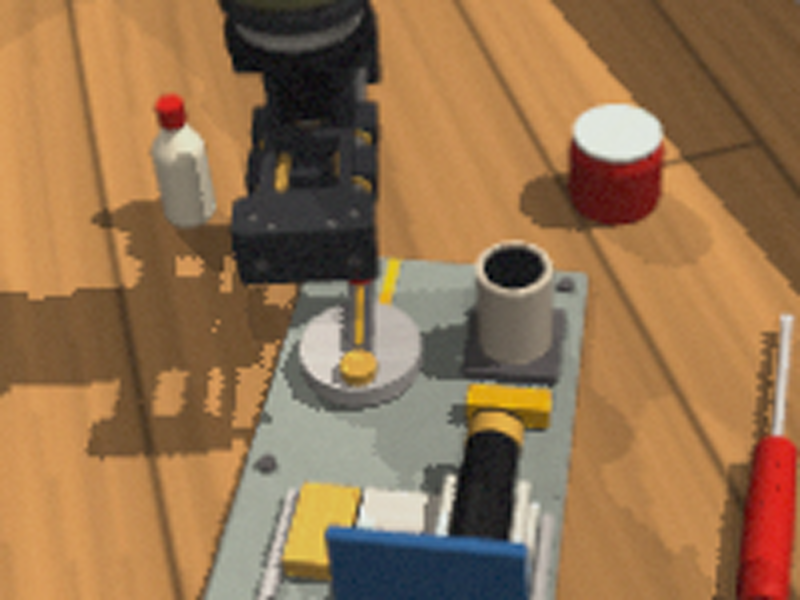

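>>> move_arm --turn '[[0,0,0.0125],[0,0,0.0125],[0,0,0],[0,0,0]]' --dp '[[0.222,-0.048,0],[0.222,-0.048,0],[0,0,0],[0,0,0]]' --jaw '[1,1,1,1]'

```text
clock: 6.33
tool_pos: [0.5423, 0.0268, 0.0498]
eef_rot: [0.978, -0.208, -0.001, -0.0]
contact_force: [-2.6, -0.4, -0.9]
opening: 0.01
```

```bash
python3 -c "
from plan import *
h=here();print(h,fing(h[3]+90))
snap('wrist','w5')"
```

```text
(np.float64(0.5423042022666363), np.float64(0.02681251070594736), np.float64(0.04975826313046541), np.float64(-24.037615914140396)) (np.float64(0.5413745341067552), np.float64(0.025661529776624958), 0.049, np.float64(-24.03761591414039))
```

View pics/w5.png

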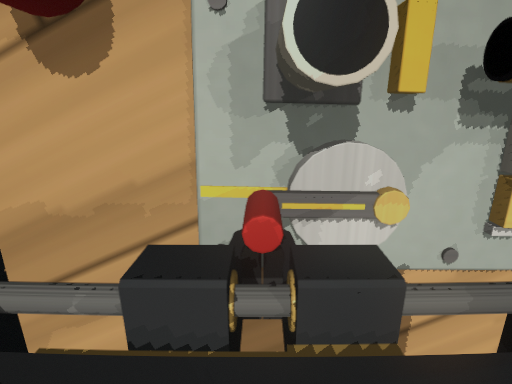

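>>> move_arm --turn '[[0,0,0],[0,0,0],[0,0,0],[0,0,0],[0,0,0],[0,0,0],[0,0,0],[0,0,0],[0,0,0],[0,0,0]]' --dp '[[-0.3,0,0],[-0.7,0,0],[-0.3,0,-0.2],[0,0,-0.7],[0,0,-0.9],[0,0,-0.9],[0,0,-0.9],[0,0,-0.4],[0,0,0],[0,0,0]]' --jaw '[1,1,1,1,1,1,1,1,1,1]'

```text
clock: 7.22
tool_pos: [0.5139, 0.0403, 0.1501]
eef_rot: [0.978, -0.21, 0.001, -0.0]
contact_force: [-0.0, -0.2, -0.7]
opening: 0.001
```

```bash
python3 -c "
from plan import *
h=here();print(h)
snap('wrist','w6');d=snap('side','s6');crop(d,'s6c',130,150,330,300,4)
a=np.radians(65.2);f=np.array([.5255,-.197]);
print(f-.035*np.array([np.cos(a),np.sin(a)]))"
```

```text
(np.float64(0.5139278193227313), np.float64(0.040272830107800195), np.float64(0.15013831368108388), np.float64(-24.215706948491064))
[ 0.51081918 -0.22877221]
```

View pics/w6.png

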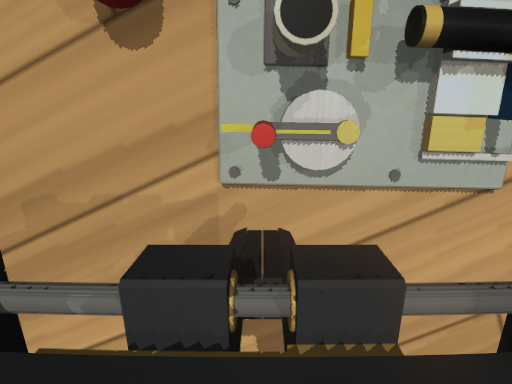

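View pics/s6c.png

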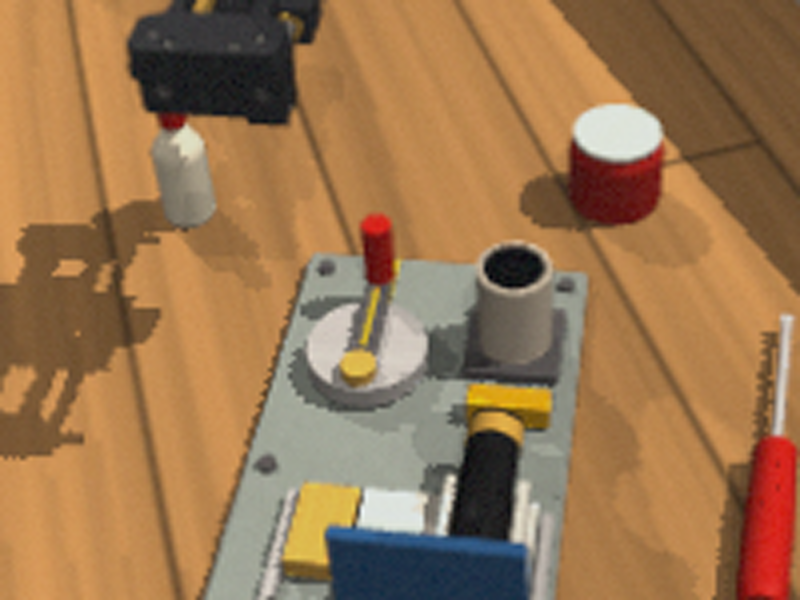

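```bash
python3 -c "
from plan import *
d=load('w6');k=atz(d,263.5,133,.076);c=atz(d,348,131.5,.040);v=(k-c)[:2];print(k,c,np.linalg.norm(v),np.degrees(np.arctan2(v[1],v[0])))
d=load('s6');k=atz(d,130+377/4,150+221/4,.076);c=CAM;v=k[:2]-c;print(k,np.linalg.norm(v),np.degrees(np.arctan2(v[1],v[0])))"
```

```text
[0.55968778 0.01801141 0.076     ] [ 0.52978853 -0.04416391  0.04      ] 0.06899083425483052 64.31774098742237
[0.55910225 0.01876159 0.076     ] 0.07092664618390188 65.15378468995542
```

>>> move_arm --turn '[[0,0,0],[0,0,0],[0,0,0],[0,0,0],[0,0,0],[0,0,0],[0,0,0],[0,0,0],[0,0,0],[0,0,0]]' --dp '[[0.4,0.93,0],[0.4,0.93,0],[0.4,0.93,0],[0.4,0.93,0],[0.4,0.93,0],[0.4,0.93,0],[0.4,0.93,0],[0.4,0.93,0],[0.4,0.93,0],[0.4,0.93,0]]' --jaw '[1,1,1,1,1,1,1,1,1,1]'

```text
clock: 8.15
tool_pos: [0.5082, -0.2141, 0.1484]
eef_rot: [0.978, -0.21, -0.001, -0.0]
contact_force: [0.5, 0.9, 0.6]
opening: 0.006
```

>>> move_arm --turn '[[0,0,-0.019],[0,0,-0.019],[0,0,-0.019],[0,0,-0.019],[0,0,-0.019],[0,0,-0.019],[0,0,-0.019],[0,0,-0.019],[0,0,-0.019],[0,0,-0.019]]' --dp '[[0.4,0.93,0],[0,0,0],[0,0,0],[0,0,0],[0,0,0],[0,0,0],[0,0,0],[0,0,0],[0,0,0],[0,0,0]]' --jaw '[1,1,1,1,1,1,1,1,1,1]'

```text
clock: 8.98
tool_pos: [0.508, -0.2381, 0.1484]
eef_rot: [0.926, 0.378, -0.001, -0.001]
contact_force: [-1.1, -0.0, -0.4]
opening: 0.002
```

>>> move_arm --turn '[[0,0,-0.019],[0,0,-0.019],[0,0,-0.0195],[0,0,0]]' --dp '[[0,0,0],[0,0,0],[0,0,0],[0,0,0]]' --jaw '[1,1,1,1]'

```text
clock: 9.32
tool_pos: [0.5078, -0.2382, 0.1485]
eef_rot: [0.843, 0.537, -0.0, -0.001]
contact_force: [0.2, 0.0, 0.4]
opening: -0.001
```

```bash
python3 -c "
from plan import *
h=here();print(h)
snap('wrist','w7')
a=np.radians(65.2);f=np.array([.5255,-.197]);e=f-.035*np.array([np.cos(a),np.sin(a)])
plan([(*e,.10,65.2),(*e,.05,65.2)])"
```

```text
(np.float64(0.5078472263538613), np.float64(-0.23818160214995898), np.float64(0.14848672550982794), np.float64(64.99012877949052))
turn [[-0.0004, -0.0002, -0.0015], [0.0, 0.0, 0.0]]
dp [[0.387, -0.055, 1.948], [0.0, -0.001, 2.0]]
end [ 0.5108067  -0.22877331  0.05000988] max turn 0.0015 max dp 2.0
```

View pics/w7.png

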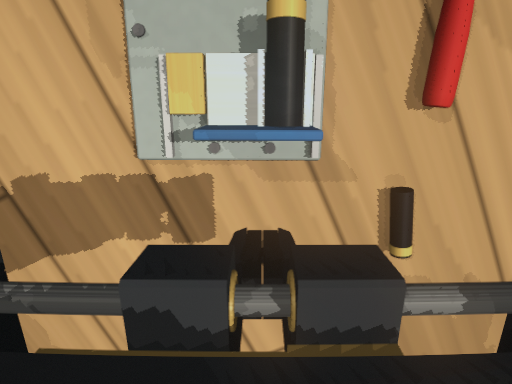

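>>> move_arm --turn '[[0,0,0],[0,0,0],[0,0,0],[0,0,0],[0,0,0],[0,0,0],[0,0,0],[0,0,0],[0,0,0],[0,0,0]]' --dp '[[0,0,0.9],[0,0,0.9],[0,0,0.9],[0,0,0.9],[0,0,0.3],[0.4,0,0],[0.5,0,0],[0.2,0,0],[0.1,0,0],[0,0,0]]' --jaw '[1,1,1,1,1,1,1,1,1,1]'

```text
clock: 10.2
tool_pos: [0.5229, -0.21, 0.0536]
eef_rot: [0.844, 0.537, 0.001, 0.001]
contact_force: [-0.0, -0.2, 0.3]
opening: 0.006
```

```bash
python3 -c "
from plan import *
h=here();print(h,r.get_state()['contact_force'])
snap('wrist','w8');d=snap('side','s8');crop(d,'s8c',150,170,350,320,4)
a=np.radians(65.2);print((np.array([.5255,-.197])-h[:2])@[np.cos(a),np.sin(a)])"
```

```text
(np.float64(0.5228991528713062), np.float64(-0.20997014696713653), np.float64(0.05363714196239154), np.float64(64.93306605581166)) [-0.01073939 -0.15423875  0.28522104]
0.012864938054283221
```

View pics/w8.png

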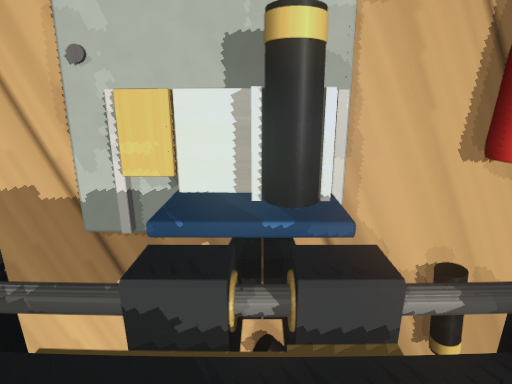

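View pics/s8c.png

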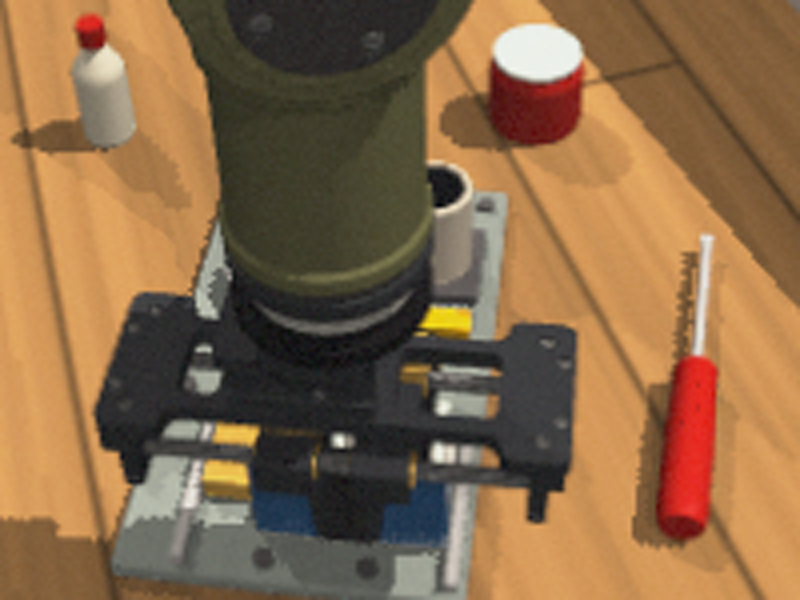

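>>> move_arm --turn '[[0,0,0],[0,0,0],[0,0,0],[0,0,0],[0,0,0],[0,0,0],[0,0,0],[0,0,0],[0,0,0],[0,0,0]]' --dp '[[0.1,0,0],[0.1,0,0],[0.15,0,0],[0.2,0,0],[0.25,0,0],[0.25,0,0],[0.25,0,0],[0.25,0,0],[0.2,0,0],[0.15,0,0]]' --jaw '[1,1,1,1,1,1,1,1,1,1]'

```text
clock: 11.13
tool_pos: [0.5422, -0.1675, 0.0525]
eef_rot: [0.844, 0.536, 0.0, 0.0]
contact_force: [0.2, -4.0, 3.6]
opening: 0.002
```

>>> move_arm --turn '[[0,0,0],[0,0,0],[0,0,0],[0,0,0],[0,0,0]]' --dp '[[0.1,0,0],[0.1,0,0],[0.1,0,0],[0.1,0,0],[0,0,0]]' --jaw '[1,1,1,1,1]'

```text
clock: 11.55
tool_pos: [0.5464, -0.1586, 0.0525]
eef_rot: [0.844, 0.536, 0.0, -0.0]
contact_force: [-0.2, -2.6, 0.8]
opening: 0.004
```

```bash
python3 -c "
from plan import *
h=here();print(h,r.get_state()['contact_force'])
snap('wrist','w9')
a=np.radians(65.2);print((np.array(h[:2])-[.5255,-.197])@[np.cos(a),np.sin(a)]+.009)"
```

```text
(np.float64(0.546372427729557), np.float64(-0.15857084043493835), np.float64(0.052462881647148026), np.float64(64.85901051627391)) [-0.18394087 -2.64397576  0.7860398 ]
0.052640108848980495
```

View pics/w9.png

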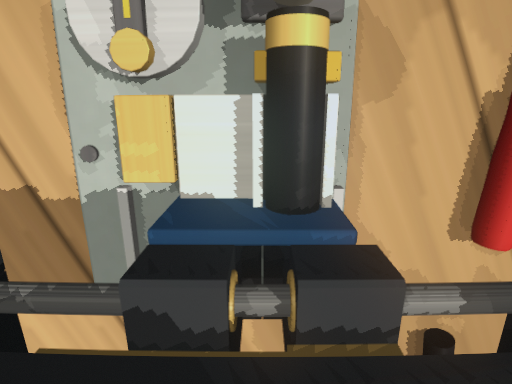

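>>> move_arm --turn '[[0,0,0],[0,0,0],[0,0,0],[0,0,0]]' --dp '[[0.1,0,0],[0.1,0,0],[0.08,0,0],[0,0,0]]' --jaw '[1,1,1,1]'

```text
clock: 11.93
tool_pos: [0.5492, -0.1524, 0.0524]
eef_rot: [0.844, 0.536, 0.0, -0.0]
contact_force: [0.3, -3.2, 0.2]
opening: 0.006
```

>>> move_arm --turn '[[0,0,0],[0,0,0]]' --dp '[[0.06,0,0],[0,0,0]]' --jaw '[1,1]'

```text
clock: 12.1
tool_pos: [0.5491, -0.1524, 0.0524]
eef_rot: [0.844, 0.536, -0.001, 0.0]
contact_force: [-0.1, -5.9, 1.4]
opening: 0.007
```

>>> move_arm --turn '[[0,0,0],[0,0,0]]' --dp '[[0.06,0,0],[0,0,0]]' --jaw '[1,1]'

```text
clock: 12.27
tool_pos: [0.5491, -0.1524, 0.0524]
eef_rot: [0.845, 0.535, -0.001, 0.001]
contact_force: [-1.0, -7.1, 1.9]
opening: 0.004
```

>>> move_arm --turn '[[0,0,0],[0,0,0],[0,0,0]]' --dp '[[0.15,0,0],[0.1,0,0],[0,0,0]]' --jaw '[1,1,1]'

```text
clock: 12.52
tool_pos: [0.549, -0.1523, 0.0525]
eef_rot: [0.846, 0.534, -0.005, 0.002]
contact_force: [-4.9, -16.6, 4.5]
opening: 0.003
```

```bash
python3 -c "
from plan import *
h=here();print(h,r.get_state()['contact_force'])
snap('wrist','w10')"
```

```text
(np.float64(0.5490446967712946), np.float64(-0.152300290992612), np.float64(0.05249430537128946), np.float64(64.4966861104498)) [ -4.93681016 -16.59918618   4.49619083]
```

View pics/w10.png

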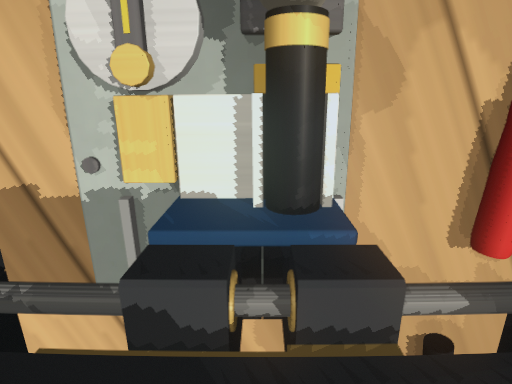

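>>> move_arm --turn '[[0,0,0],[0,0,0],[0,0,0],[0,0,0],[0,0,0],[0,0,0],[0,0,0],[0,0,0],[0,0,0],[0,0,0]]' --dp '[[-0.2,0,0],[-0.4,0,0],[-0.6,0,0],[-0.6,0,0],[-0.6,0,-0.3],[-0.6,0,-0.8],[-0.6,0,-0.9],[-0.7,0,-0.9],[-0.8,0,-0.9],[-0.8,0,-0.9]]' --jaw '[1,1,1,1,1,1,1,1,1,1]'

```text
clock: 13.4
tool_pos: [0.4901, -0.2766, 0.1708]
eef_rot: [0.843, 0.537, 0.001, -0.001]
contact_force: [0.8, -0.5, -0.2]
opening: -0.002
```

>>> move_arm --turn '[[0,0,0],[0,0,0],[0,0,0],[0,0,0],[0,0,0],[0,0,0],[0,0,0],[0,0,0],[0,0,0],[0,0,0]]' --dp '[[-0.8,0,-0.3],[-0.8,0,0],[-0.8,0,0],[-0.8,0,0],[-0.8,0,0],[-0.8,0,0],[-0.8,0,0],[-0.5,0,0],[0,0,0],[0,0,0]]' --jaw '[1,1,1,1,1,1,1,1,1,1]'

```text
clock: 14.23
tool_pos: [0.4256, -0.4151, 0.1772]
eef_rot: [0.844, 0.536, 0.001, -0.0]
contact_force: [-0.5, 0.2, 0.1]
opening: 0.006
```

```bash
python3 -c "
from plan import *
d=snap('top','t11');crop(d,'t11c',200,140,360,290,5)
d=snap('side','s11');crop(d,'s11c',150,170,350,320,4)"
```

```text
(no output)
```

View pics/t11c.png

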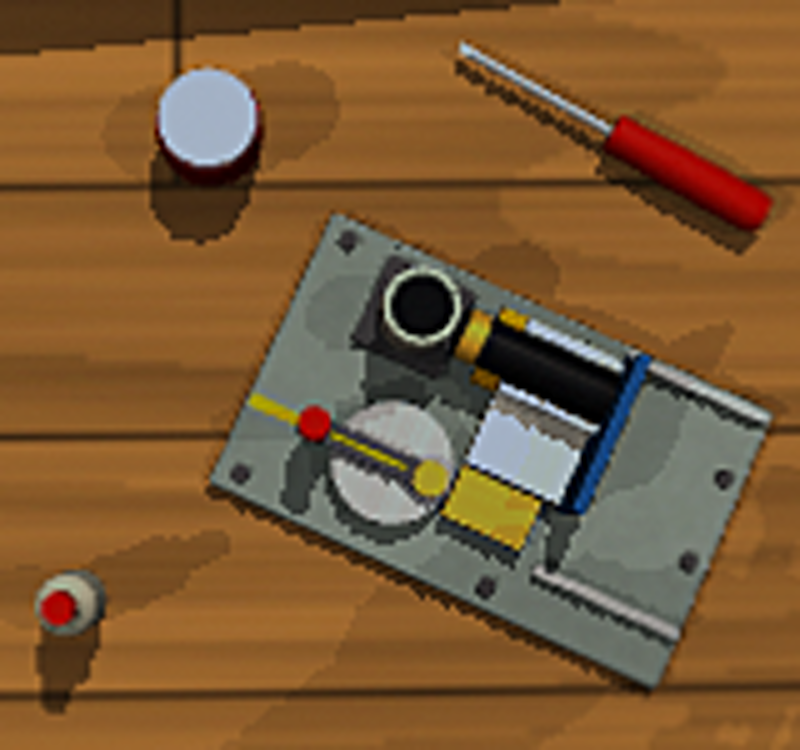

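View pics/s11c.png

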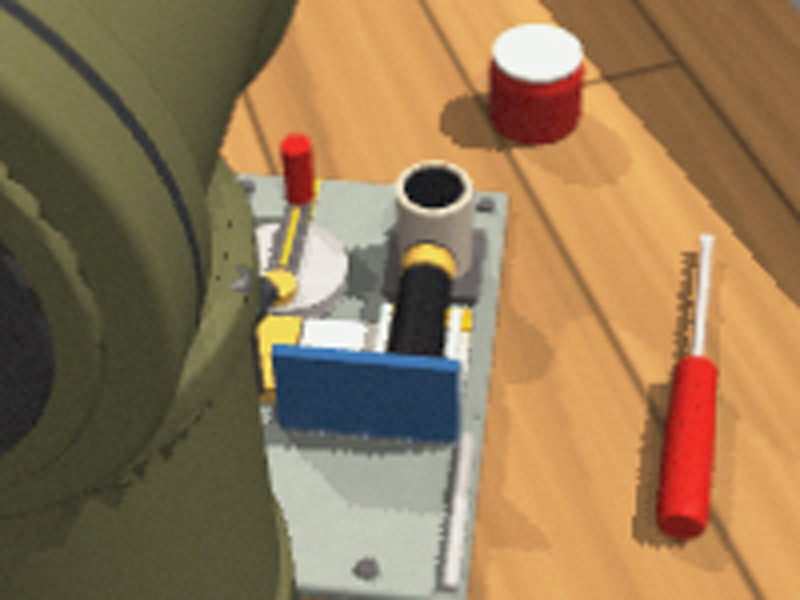

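```bash
python3 -c "
from plan import *
from fit import C
d=load('t11')
for a,b in (((743,403),(641,358)),((685,560),(579,510))): print(np.linalg.norm(atz(d,*C(a),.075)-atz(d,*C(b),.075)))
v=(atz(d,*C((314,424)),.076)-[*CAM,.076])[:2];print(np.degrees(np.arctan2(v[1],v[0])),np.linalg.norm(v))
print(r.get_state()['contact_force']); r.finish_job()"
```

```text
0.05884468537896977
0.061135441560296995
65.57997655336344 0.07145121468121562
[-0.1161912  -0.3041333   0.49190059]
the job is handed in; nothing more can be done
```

I pushed the lever knob round to the low point with the shut fingertips and backed off. Then I pushed the carriage forward by its blue plate until it hit a hard stop, retreated and handed the job in at about 14 s of the 58 s allowed.

- **Lever:** it reads 65.6° in the world, against the yellow line's 65.2°, so it is well inside the 15° limit. Two earlier readings, taken before the carriage was pushed, gave 64.3° and 65.2°.
- **Carriage:** travel is about 60 mm. The two edges of the plate gave 58.8 and 61.1 mm in the last top picture, and the arm's position gave about 59.5 mm. The pushing force rose to about 17 N with no further movement. The pictures alone are only good to about 2 mm, so I take it as fully home from that stop.
- **Tube:** by eye it lies in its cradle with its end up against the shell. I did not measure its offset.
- **Bystanders:** in the final top view the bottle, tin and screwdriver are where they were at the start.
- **Robot:** the arm stands clear of the jig, with the force reading at noise level.

No check failed. The only disagreements were the small spreads above.

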